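# Close the travel cup with its quarter-turn lid

## Robot

A 6-joint arm with a two-finger parallel gripper is mounted at the origin on the work surface. World frame = base frame: x ahead of the robot, y to its left, z up, the work surface at z = 0. Lengths are in mm, angles in rad, forces in N, time in s.
With the tool pointing down it reaches from about 250 to 800 mm from the base axis. Payload 3.9 kg.
Tool frame: the origin (TCP) lies at the very end of the fingers, on their centre line; the grasp point (between the pads) lies 19 mm behind it; z points along the fingers, x is the direction in which the jaws open and shut, and the axes are right-handed (so a half turn about z gives the same grasp; the last joint's range is limited). The gripper opens to 85 mm and grips with 20 to 120 N. Pads are 22 mm wide; open, the fingers measure 114 mm over their backs; the gripper's body (76 mm by 85 mm) begins 54 mm behind the grasp point. The pads swing forward as they close: fully open they stand 13 mm farther back than shut.
Start: joints at [1.277, 0.26, -0.138, 1.173, 0, 1.571], TCP at [152.031, 502.496, 231.304] pointing down, gripper open.
Joint ranges: [-2.78, 2.78], [-0.83, 1.72], [-1.28, 1.37], [-1.9, 2.12], [-1.57, 1.48], [-3.14, 3.14]. Speed limits (rad/s): [2.57, 2.57, 3.14, 3.14, 3.14, 3.14].

## Interface

Orientations are given as a rotation vector (axis times angle).
In Python, from plant import r gives the robot as it stands.
- The arm moves only by the tool send_rows, never from a script. Its argument "increments" is a list that holds one entry, the list of rows, each a list of 7 numbers: the shift along the tool's x, y, z in m, then the turn, a rotation vector about the tool's x, y, z in degrees, then the opening, from 0 (shut) to 1 (fully open). In form: [[[tx, ty, tz, wx, wy, wz, fingers], ...]]. A call has 1 to 5 rows; each row shifts and turns the commanded pose from where the row before left it, along the tool's axes as they then stand; what a row does not reach is not made up. A row lasts 1/10 s, in which the tool goes at most 50 mm and 8.59 degrees, less where a joint would pass 70% of its speed; a pose out of reach is approached as far as the arm can. A call is refused whole if a number of a shift passes 0.05 or a number of a turn 8.59, either way. A call with a gripper value outside its range is refused whole. The fingers move at their own pace and stop on an object; "force" is the grip in N (left out, the last holds). Time passes only in rows, so rows that do not move let the fingers close. It gives the time, the measured TCP pose, the force and the opening at its end, in the units of the state.
- r.get_obs(): the state, without advancing time (a new reading comes with each control period).
- r.read_camera(name): name is "scene" or "top" or "wrist"; returns a dict with "color" (384x512x3 uint8, blue, green, red), "vertical_fov" (degrees; the focal length in pixels is half the picture's height over the tangent of half this angle, whatever the lens; pixels are square), "cx", "cy" (the principal point, pixels), "D" ([k1, k2, p1, p2, k3] as OpenCV has them; the pictures are not rectified), "R" (3x3) and "t" (3): a world point X has camera coordinates R X + t. Camera axes: x right, y down, z forward; pixel columns grow to the right and rows downward; lengths in mm; the calibration is good to about 2 mm. A picture is of the moment at which its call begins. There is no depth.
- r.job_done(): hands the job in, once; it reports no verdict.
The state is a dict: "t": time; "qpos": joint angles; "qvel": joint speeds; "joint_efforts": joint torques, N m; "tool_pos": TCP position; "tcp_rot": TCP orientation; "contact_force": force on the tool from outside, world axes, zero at the start; "moment": the same for the moment, N m; "gripper_width": finger opening in mm.
Only numpy, scipy, OpenCV 4.12 (cv2) and the standard library are available. Lean on these libraries where they do the work, as an engineer would, in place of code of your own. Each camera call takes 0.05 s, during which the arm holds its last target.

## Task

Close the steel travel cup: take its lid from the soap saucer and set it level on the cup's mouth, turn it backward (counter-clockwise seen from above) until you feel it drop into the thread starts, then screw it forward (clockwise) until it stops, without cross-threading it. Let go of the lid and leave the other things on the shelf where they are.

Things in the scene. Friction and masses are not known exactly. Their poses are not given: they have to be found in the camera images.
- lid: The cup's grey plastic lid: round, 68 mm across, skirt and top plate 27 mm tall, on top an upright bar grip. 60 to 130 g. Lies loose in the saucer, right way up. Origin: centre of the skirt's lower edge; x along the bar, z up. Skirt 62 mm wide inside; four 5 mm thick steel pins, 90 degrees apart, point inward at its lower edge, hidden, undersides level with the origin, 49.6 mm between opposite tips.
- lid_grip (a point): Middle of the lid's bar grip, 46 mm above the lid's origin. The bar is 58 mm long along x, 14 mm wide, 28 mm tall (27 to 55 mm above the lid's origin).
- cup: The steel travel cup, 74 mm thick, fixed in a white 100 mm square one-hand holder screwed to the shelf: it cannot turn or move. Origin: on its axis, at shelf level. The lid has about 2.5 mm of sideways play on its neck; set on off-centre, some pins may drop and others not, so that it lies crooked: then lift it, turn it on a little and set it down again.
- cup_mouth (a point): Centre of the cup's mouth, 125 mm above the shelf, z up, level with the tops (lands) of the four-start thread, which reach out to 56 mm diameter. Neck 43 mm across, open; rim bevelled, 6 mm above. Set on at random, the lid's pins usually rest on the lands: lid origin then level with this point, or 3 mm higher on the small stops at one end of each land, or they drop at once.
- thread_start (a point): On the cup's axis, 10 mm below cup_mouth: where the lid's origin is once its pins have dropped through the four notches (90 degrees apart, 21 degrees of turning play, turned at random: no pose tells it) between the lands. A counter-clockwise turn of at most 95 degrees brings the pins there, against the stops; on the lands, clockwise only runs against the stops. Push down lightly to help it drop.
- lid_home (a point): On the cup's axis, 14.7 mm below cup_mouth: where the lid's origin is when screwed home. From the notches clockwise the lid turns level for up to 0.47 rad, then sinks about 5.7 mm per radian, to a hard stop 50 to 71 degrees from the start. The grooves have 2 mm of vertical play; guide or press the lid down as it turns. Nothing is sprung; it stays where it is left.
- saucer: White round ceramic soap saucer, 116 mm across, rim 13 mm high, inner floor 6 mm above the shelf, 0.3 kg, loose; origin: centre of its underside.
- organizer: Blue seven-day pill organizer with flip lids, 36 x 190 x 26 mm, long along its y; origin: centre of its underside. Leave it alone.
- massager: Green scalp massager, 62 mm across, 52 mm tall, standing on its bristles; origin: centre of its underside. Leave it alone.
- lotion: White lotion bottle, 60 mm across, 100 mm tall; origin: centre of its underside. Leave it alone.
- jar: Amber glass cream jar, closed, 64 mm across, 50 mm tall; origin: centre of its underside. Leave it alone.
- hairbrush: Wooden hairbrush, 160 mm long, 44 mm wide, 32 mm high, bristles down, lying along its x; origin: under its middle. Leave it alone.
- tumbler: White ceramic tumbler with a handle, 72 mm across, 90 mm tall; origin: centre of its underside. Leave it alone.
Things that resemble listed ones, but are neither listed nor needed, are in the scene too. Leave any purple look-alike of the lid alone.

How it is judged:
By the outcome, as a careful person would: the job done as asked, in the order asked, and still so for the second after the job is handed in, with the robot touching nothing.
It also fails if it takes over 67 s, if anything falls off the work surface, if the arm or the gripper's body presses on something with over 40 N, if the wrist force passes 120 N, or if a joint passes its speed limit or range.

## Working session

There is one attempt and no reset: what is moved stays moved. The work goes in short steps, Python scripts to look and compute and a tool call to move; the robot and the scene stay as the last step left them, time stands still between calls to the robot, and variables do not carry over. Pictures are saved under pics/ and viewed, and the job is handed in when it is done.

Besides the shell and the picture viewer there is one more tool, called after ">>>" by a JSON object that holds its "fn" and its "kwargs", one argument or row to a line. send_rows: Moves the arm, as the interface text tells. Its arguments: {"type":"object","properties":{"increments":{"type":"array"},"force":{"type":"number"}},"required":["increments"]}

```bash
ls; mkdir -p pics; python3 - <<'E'
from plant import r
import cv2, numpy as np
o=r.get_obs(); print(o)
for n in ["scene","top","wrist"]:
    c=r.read_camera(n); cv2.imwrite(f"pics/{n}0.png",c["color"]); print(n,c["vertical_fov"],c["cx"],c["cy"],c["D"],np.array(c["R"]).round(3).tolist(),c["t"])
E
```

```text
pics
{'t': 0.0, 'qpos': array([ 1.27698821e+00,  2.60668687e-01, -1.39383003e-01,  1.17269806e+00,
        6.23028745e-06,  1.57078269e+00]), 'qvel': array([ 0.00030268, -0.00133941,  0.00082096, -0.00027965,  0.00121149,
       -0.00187373]), 'joint_efforts': array([-8.33743106e-04, -4.05681181e+01,  2.53920919e+01,  1.88693561e-02,
        5.18890360e-06,  6.20238239e-06]), 'tool_pos': array([151.83871273, 501.84561737, 230.46767135]), 'tcp_rot': array([ 2.52173619e+00,  1.87167378e+00, -2.46886803e-03]), 'contact_force': array([ 0.16882664, -0.0011932 , -0.19284468]), 'moment': array([-0.00271902, -0.01040467, -0.00303903]), 'gripper_width': 85.36224842287356}
scene 52.5364343528465 251.98019774469887 193.4728621333626 [-0.0268654  0.         0.         0.         0.       ] [[-0.152, 0.988, -0.008], [0.761, 0.112, -0.639], [-0.631, -0.103, -0.769]] [  99.37210991 -367.81585129 1514.98003408]
top 42.808877364411664 258.94480712808803 201.97399875494048 [-0.20334526  0.          0.          0.          0.        ] [[-0.028, -0.999, -0.016], [-0.996, 0.029, -0.078], [0.079, 0.014, -0.997]] [  36.11483645  575.50595181 1408.02183335]
wrist 63.450583012098704 257.80555416707494 198.8521568563754 [-0.07949523  0.          0.          0.          0.        ] [[0.29, 0.957, -0.001], [0.904, -0.274, 0.329], [0.315, -0.097, -0.944]] [-523.56036947  -43.01445717  380.29554957]
```

View pics/scene0.png

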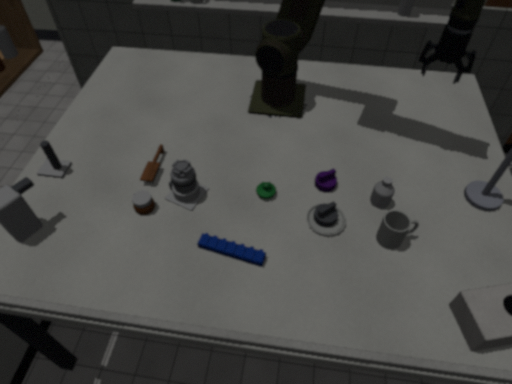

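View pics/top0.png

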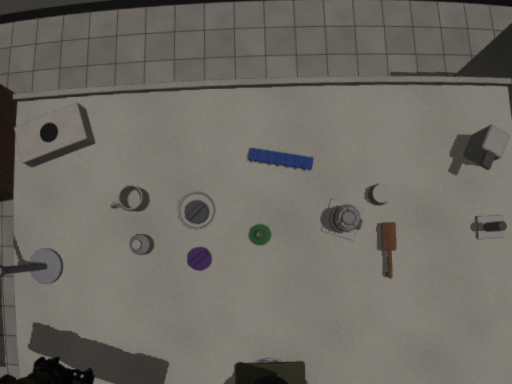

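View pics/wrist0.png

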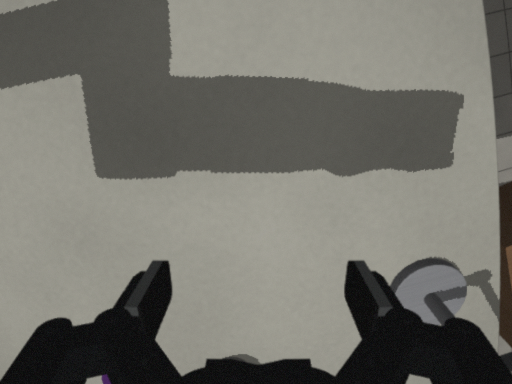

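Candidates for the lid: the grey one with a bar in the saucer (top 197,210; scene 326,214), and the purple look-alike (top 199,258; scene 326,180). The grey one in the saucer fits the description. The cup is in the white holder (top 345,218; scene 183,178). I'll check both in close crops.

```bash
cat > h.py <<'E'
import cv2, numpy as np
from plant import r
def K(c):
    f=c["color"].shape[0]/2/np.tan(np.radians(c["vertical_fov"])/2)
    return np.array([[f,0,c["cx"]],[0,f,c["cy"]],[0,0,1]])
def ray(c,uv,z):
    p=cv2.undistortPoints(np.array(uv,float).reshape(-1,1,2),K(c),np.array(c["D"])).reshape(-1,2)
    R=np.array(c["R"]);t=np.array(c["t"]).ravel()
    C=-R.T@t; d=np.c_[p,np.ones(len(p))]@R
    z=np.broadcast_to(z,len(p))
    return C+d*((z-C[2])/d[:,2])[:,None]
def proj(c,X):
    R=np.array(c["R"]);t=np.array(c["t"]).ravel()
    X=np.array(X,float).reshape(-1,3)
    return cv2.projectPoints(X,cv2.Rodrigues(R)[0],t,K(c),np.array(c["D"]))[0].reshape(-1,2)
def crop(c,u0,v0,w,h,s,fn,gain=1.6):
    im=c["color"][v0:v0+h,u0:u0+w]
    im=cv2.resize(im,None,fx=s,fy=s,interpolation=cv2.INTER_CUBIC)
    im=np.clip(im*float(gain),0,255).astype(np.uint8)
    cv2.imwrite(fn,im); return im
E
python3 - <<'E'
from h import *
c=r.read_camera("top")
a=crop(c,170,180,60,100,5,"/tmp/a.png");b=crop(c,315,180,80,100,5,"/tmp/b.png")
cv2.imwrite("pics/c1.png",np.hstack([a,b]))
s=r.read_camera("scene")
a=crop(s,290,160,80,80,5,"/tmp/a.png");b=crop(s,145,145,75,80,5,"/tmp/b.png")
cv2.imwrite("pics/c2.png",np.hstack([a,b]))
E
```

```text
(no output)
```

View pics/c1.png

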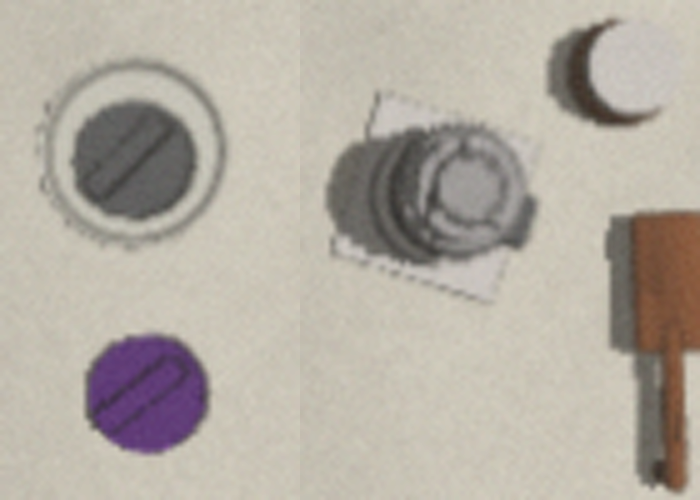

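View pics/c2.png

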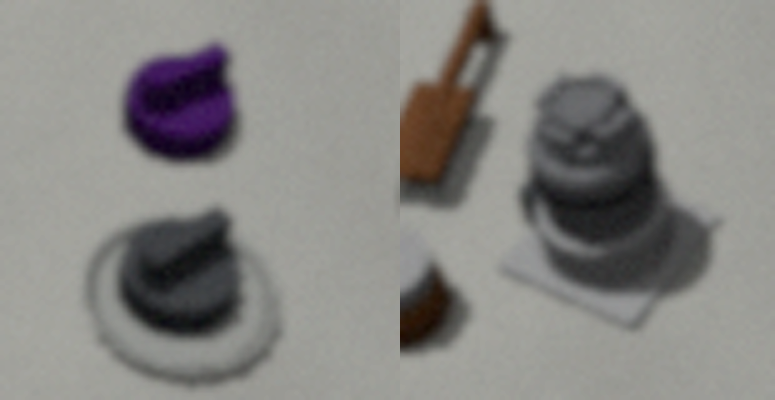

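```bash
python3 - <<'E'
from h import *
from scipy.spatial.transform import Rotation as Ro
c=r.read_camera("top")
f=lambda u,v,u0,v0:((u+.5)/5-.5+u0,(v+.5)/5-.5+v0)
print("lid top",ray(c,[f(134,159,170,180)],33))
print("edges",ray(c,[f(75,159,170,180),f(194,159,170,180)],33))
print("saucer",ray(c,[f(135,150,170,180)],13))
print("bar ends",ray(c,[f(92,186,170,180),f(172,128,170,180)],61))
print("cup neck",ray(c,[f(168,187,315,180)],131))
o=r.get_obs();print(Ro.from_rotvec(o['tcp_rot']).as_matrix().round(3))
w=r.read_camera("wrist");R=np.array(w["R"]);print(-R.T@np.array(w["t"]).ravel(), o['tool_pos'])
s=r.read_camera("scene")
g=lambda u,v,u0,v0:((u+.5)/5-.5+u0,(v+.5)/5-.5+v0)
print("scene neck",ray(s,[g(187,97,145,145)],131))
print("holder corner",ray(s,[g(105,270,145,145),g(235,325,145,145),g(318,222,145,145)],0))
E
```

```text
lid top [[553.35553801 202.22649693  33.        ]]
edges [[554.33099471 236.97138955  33.        ]
 [552.36128314 167.05766292  33.        ]]
saucer [[559.93345771 204.3942194   13.        ]]
bar ends [[536.81133709 222.7243866   61.        ]
 [568.68624553 176.01099237  61.        ]]
cup neck [[ 519.8944654  -222.18230814  131.        ]]
[[ 0.29   0.957 -0.   ]
 [ 0.957 -0.29  -0.001]
 [-0.001  0.    -1.   ]]
[ 71.35024078 526.1373061  373.17979574] [151.96467933 502.2861999  231.01530499]
scene neck [[ 515.45840832 -222.69462904  131.        ]]
holder corner [[ 5.46423426e+02 -2.86298916e+02 -1.13686838e-13]
 [ 5.76194913e+02 -1.95921786e+02 -1.13686838e-13]
 [ 4.89187965e+02 -1.64536367e+02  1.13686838e-13]]
```

>>> {"fn": "send_rows", "kwargs": {
  "increments": [
    [[-0.0155, 0.0428, 0.0027, 0, 0, 0, 1], [-0.0155, 0.0428, 0.0027, 0, 0, 0, 1], [-0.0155, 0.0428, 0.0027, 0, 0, 0, 1], [-0.0155, 0.0428, 0.0027, 0, 0, 0, 1], [-0.0155, 0.0428, 0.0027, 0, 0, 0, 1]]
  ]
}}

```text
t: 0.9
tool_pos: [335.7, 365.2, 217.9]
tcp_rot: [-2.522, -1.873, -0.001]
contact_force: [0.4, 0.3, 0.6]
gripper_width: 85.4
```

>>> {"fn": "send_rows", "kwargs": {
  "increments": [
    [[-0.0155, 0.0428, 0.0027, 0, 0, 0, 1], [-0.0155, 0.0428, 0.0027, 0, 0, 0, 1], [-0.0155, 0.0428, 0.0027, 0, 0, 0, 1], [-0.0155, 0.0428, 0.0027, 0, 0, 0, 1], [-0.0155, 0.0428, 0.0027, 0, 0, 0, 1]]
  ]
}}

```text
t: 1.4
tool_pos: [518.2, 228.8, 204.3]
tcp_rot: [-2.523, -1.872, -0.001]
contact_force: [1.3, -0.2, 0.0]
gripper_width: 85.7
```

>>> {"fn": "send_rows", "kwargs": {
  "increments": [
    [[-0.0155, 0.0428, 0.0027, 0, 0, 7.8, 1], [0, 0, 0, 0, 0, 7.8, 1], [0, 0, 0, 0, 0, 7.8, 1], [0, 0, 0, 0, 0, 7.8, 1], [0, 0, 0, 0, 0, 7.6, 1]]
  ]
}}

```text
t: 1.9
tool_pos: [553.4, 202.7, 201.4]
tcp_rot: [-3.004, -0.919, 0.0]
contact_force: [0.0, -0.4, 0.5]
gripper_width: 85.6
```

```bash
python3 - <<'E'
from h import *
from scipy.spatial.transform import Rotation as Ro
o=r.get_obs();print(o['t'],o['tool_pos'],o['qpos'].round(3),o['contact_force'])
print(Ro.from_rotvec(o['tcp_rot']).as_matrix().round(3))
c=r.read_camera("wrist");cv2.imwrite("pics/w1.png",np.clip(c["color"]*1.6,0,255).astype(np.uint8))
E
```

```text
1.9 [553.43395502 202.71354808 201.40938879] [ 0.351  0.384 -0.035  1.153  0.     1.328] [ 0.00884547 -0.43737159  0.54467665]
[[ 0.829  0.56  -0.   ]
 [ 0.56  -0.829 -0.   ]
 [-0.    -0.    -1.   ]]
```

View pics/w1.png

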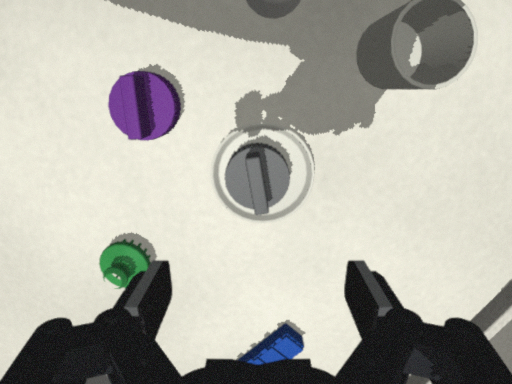

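```bash
python3 - <<'E'
from h import *
c=r.read_camera("wrist");crop(c,205,120,120,105,6,"pics/w2.png")
E
```

```text
(no output)
```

View pics/w2.png

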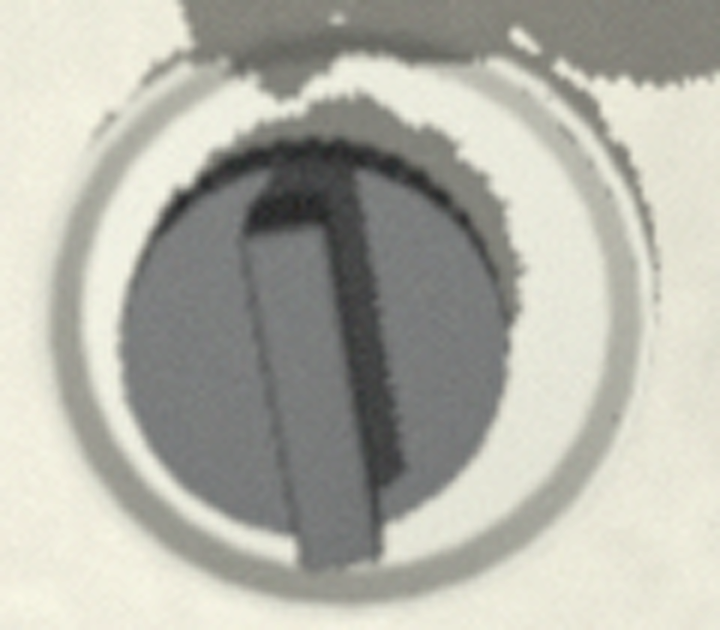

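```bash
python3 - <<'E'
from h import *
c=r.read_camera("wrist")
f=lambda u,v:((u+.5)/6-.5+205,(v+.5)/6-.5+120)
P=ray(c,[f(243,235),f(327,225),f(381,562),f(302,572)],61)
print(P, P.mean(0)); a=(P[2]+P[3]-P[0]-P[1])/2; print(a,np.linalg.norm(a),np.degrees(np.arctan2(a[1],a[0])),np.linalg.norm(P[1]-P[0]))
E=ray(c,[f(120,340),f(508,340)],33);print(E,E.mean(0))
print(ray(c,[f(314,535-198)],33))
o=r.get_obs();print(o['tool_pos'])
from scipy.spatial.transform import Rotation as Ro
M=Ro.from_rotvec(o['tcp_rot']).as_matrix(); print("delta tool",M.T@(P.mean(0)-o['tool_pos']))
E
```

```text
[[529.80291805 216.7740286   61.        ]
 [539.60324665 225.3461629   61.        ]
 [578.35552199 184.35327778  61.        ]
 [568.68719678 175.62690638  61.        ]] [554.11222087 200.52509391  61.        ]
[ 38.81827703 -41.07000367   0.        ] 56.51197955673597 -46.614508197456566 13.020289062414689
[[524.78831855 184.05817219  33.        ]
 [580.03574558 221.7556474   33.        ]] [552.41203207 202.9069098   33.        ]
[[552.12280949 203.33041215  33.        ]]
[553.29281889 202.90600049 201.54786079]
delta tool [ -0.65936084   2.43065642 140.54785114]
```

>>> {"fn": "send_rows", "kwargs": {
  "increments": [
    [[0, 0, 0, 0, 0, -4.7, 1], [0, 0, 0, 0, 0, -4.6, 1], [-0.0007, 0.001, 0.04, 0, 0, 0, 1], [0, 0, 0.04, 0, 0, 0, 1], [0, 0, 0.03, 0, 0, 0, 1]]
  ]
}}

```text
t: 2.55
tool_pos: [552.6, 201.5, 89.7]
tcp_rot: [-2.914, -1.173, 0.002]
contact_force: [-0.1, 0.8, -0.6]
gripper_width: 85.5
```

>>> {"fn": "send_rows", "kwargs": {
  "increments": [
    [[0, 0, 0.015, 0, 0, 0, 0.8], [0, 0, 0.01, 0, 0, 0, 0.6], [0, 0, 0, 0, 0, 0, 0.45], [0, 0, 0, 0, 0, 0, 0.45], [0, 0, 0, 0, 0, 0, 0.45]]
  ]
}}

```text
t: 3.05
tool_pos: [554.6, 202.2, 68.0]
tcp_rot: [2.916, 1.169, 0.004]
contact_force: [0.3, 1.2, 0.5]
gripper_width: 38.4
```

```bash
python3 - <<'E'
from h import *
o=r.get_obs();print(o['t'],o['tool_pos'],o['contact_force'],o['moment'],o['gripper_width'])
c=r.read_camera("wrist");cv2.imwrite("pics/w3.png",np.clip(c["color"]*1.6,0,255).astype(np.uint8))
E
```

```text
3.05 [554.60583744 202.17531706  67.96315708] [0.25592464 1.20836655 0.4706819 ] [-0.0259176  -0.06745291  0.02228728] 38.448299661622556
```

View pics/w3.png

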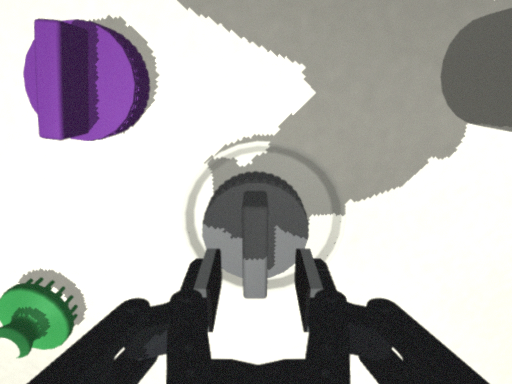

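```bash
python3 - <<'E'
from h import *
from scipy.spatial.transform import Rotation as Ro
c=r.read_camera("wrist");o=r.get_obs()
M=Ro.from_rotvec(o['tcp_rot']).as_matrix()
P=ray(c,[(245,192),(268,192),(245,298),(267,298)],61)
print(P.mean(0),(M.T@(P-o['tool_pos']).T).T.round(1))
c2=c; crop(c,190,160,140,145,5,"pics/w4.png")
E
```

```text
[551.48625475 204.04534114  61.        ] [[ -6.4 -35.6   6.8]
 [  5.2 -35.6   6.8]
 [ -7.4  28.7   6.9]
 [  5.3  28.8   6.9]]
```

View pics/w4.png

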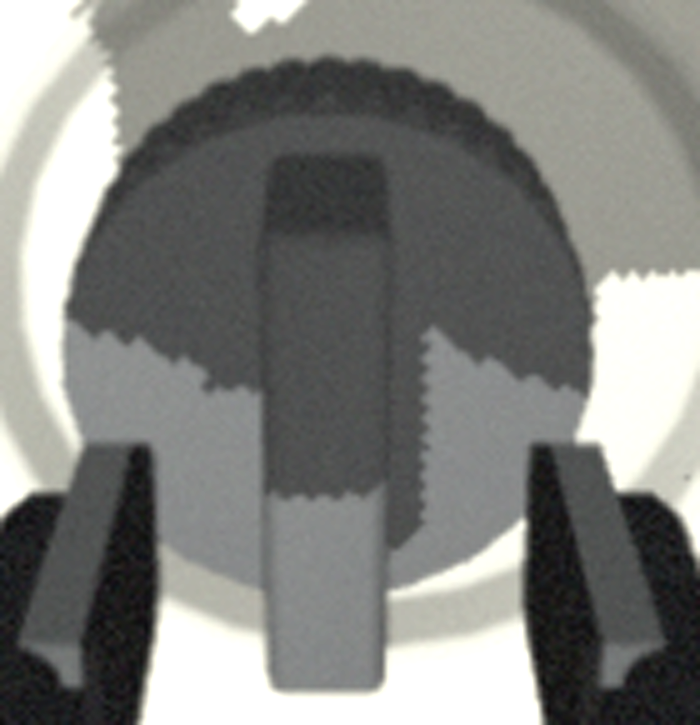

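```bash
python3 - <<'E'
from h import *
from scipy.spatial.transform import Rotation as Ro
c=r.read_camera("wrist");o=r.get_obs()
M=Ro.from_rotvec(o['tcp_rot']).as_matrix()
f=lambda u,v:((u+.5)/5-.5+190,(v+.5)/5-.5+160)
P=ray(c,[f(262,233),f(390,233),f(268,690),f(384,690)],61)
D=(M.T@(P-o['tool_pos']).T).T
print(D.round(1),D.mean(0)); print(o['tool_pos'])
E
```

```text
[[ -8.  -28.    6.6]
 [  5.1 -27.9   6.6]
 [ -8.3  28.4   6.7]
 [  5.   28.4   6.7]] [-1.52789021  0.21361353  6.65067863]
[554.21866646 202.03124586  67.65325834]
```

>>> {"fn": "send_rows", "kwargs": {
  "increments": [
    [[-0.001, 0, 0.011, 0, 0, 0, 0.45], [0, 0, 0.01, 0, 0, 0, 0.45], [0, 0, 0.01, 0, 0, 0, 0.45], [0, 0, 0, 0, 0, 0, 0.45]]
  ]
}}

```text
t: 3.6
tool_pos: [550.9, 200.4, 33.3]
tcp_rot: [-2.916, -1.168, 0.007]
contact_force: [0.1, 0.1, -0.5]
gripper_width: 38.6
```

>>> {"fn": "send_rows", "kwargs": {
  "force": 60,
  "increments": [
    [[0, 0, 0, 0, 0, 0, 0], [0, 0, 0, 0, 0, 0, 0], [0, 0, 0, 0, 0, 0, 0], [0, 0, 0, 0, 0, 0, 0], [0, 0, 0, 0, 0, 0, 0]]
  ]
}}

```text
t: 4.1
tool_pos: [552.8, 201.1, 35.7]
tcp_rot: [2.916, 1.168, 0.0]
contact_force: [0.6, 0.4, -0.7]
gripper_width: 12.8
```

>>> {"fn": "send_rows", "kwargs": {
  "increments": [
    [[0, 0, -0.01, 0, 0, 0, 0], [0, 0, -0.02, 0, 0, 0, 0], [0, 0, -0.04, 0, 0, 0, 0], [0, 0, -0.04, 0, 0, 0, 0], [0, 0, -0.04, 0, 0, 0, 0]]
  ]
}}

```text
t: 4.6
tool_pos: [552.5, 201.0, 187.9]
tcp_rot: [2.916, 1.168, 0.001]
contact_force: [0.4, 0.3, -1.1]
gripper_width: 12.6
```

>>> {"fn": "send_rows", "kwargs": {
  "increments": [
    [[0, 0, -0.029, 0, 0, 0, 0], [0, 0, 0, 0, 0, 0, 0], [0, 0, 0, 0, 0, 0, 0]]
  ]
}}

```text
t: 4.9
tool_pos: [553.1, 201.2, 215.8]
tcp_rot: [2.916, 1.168, 0.004]
contact_force: [-0.5, 0.2, -0.4]
gripper_width: 12.9
```

```bash
python3 - <<'E'
from h import *
o=r.get_obs();print(o['t'],o['tool_pos'],o['contact_force'],o['moment'],o['gripper_width'])
c=r.read_camera("wrist");cv2.imwrite("pics/w5.png",np.clip(c["color"]*1.6,0,255).astype(np.uint8))
E
```

```text
4.9 [553.14299411 201.22575464 215.7538141 ] [-0.51403118  0.24916462 -0.41600512] [-0.04014816  0.02301172 -0.01541413] 12.855486840612405
```

View pics/w5.png

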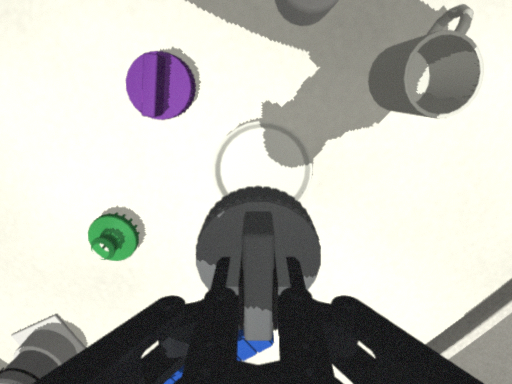

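The lid is held level, with the bar centred between the pads (258,230), and the saucer is empty. Next I move next to the cup to measure it.

>>> {"fn": "send_rows", "kwargs": {
  "increments": [
    [[-0.0263, 0.0295, 0, 0, 0, 0, 0], [-0.0263, 0.0295, 0, 0, 0, 0, 0], [-0.0263, 0.0295, 0, 0, 0, 0, 0], [-0.0263, 0.0295, 0, 0, 0, 0, 0], [-0.0263, 0.0295, 0, 0, 0, 0, 0]]
  ]
}}

```text
t: 5.45
tool_pos: [557.9, 2.1, 212.5]
tcp_rot: [-2.915, -1.168, 0.006]
contact_force: [1.2, -0.5, -0.9]
gripper_width: 12.9
```

>>> {"fn": "send_rows", "kwargs": {
  "increments": [
    [[-0.0263, 0.0295, 0, 0, 0, 0, 0], [-0.0263, 0.0295, 0, 0, 0, 0, 0], [-0.0263, 0.0295, 0, 0, 0, 0, 0], [-0.0263, 0.0295, 0, 0, 0, 0, 0], [-0.0263, 0.0295, 0, 0, 0, 0, 0]]
  ]
}}

```text
t: 5.95
tool_pos: [564.7, -195.1, 212.4]
tcp_rot: [-2.914, -1.167, 0.005]
contact_force: [1.7, 0.7, -0.9]
gripper_width: 13.2
```

>>> {"fn": "send_rows", "kwargs": {
  "increments": [
    [[-0.0263, 0.0295, 0, 0, 0, 0, 0], [-0.0263, 0.0295, 0, 0, 0, 0, 0], [0, 0, 0, 0, 0, 0, 0], [0, 0, 0, 0, 0, 0, 0]]
  ]
}}

```text
t: 6.35
tool_pos: [567.6, -273.2, 212.3]
tcp_rot: [-2.914, -1.164, 0.004]
contact_force: [0.8, -0.1, -2.0]
gripper_width: 12.9
```

```bash
python3 - <<'E'
from h import *
o=r.get_obs();print(o['t'],o['tool_pos'],o['qpos'].round(3),o['contact_force'],o['moment'],o['gripper_width'])
c=r.read_camera("wrist");cv2.imwrite("pics/w6.png",np.clip(c["color"]*1.6,0,255).astype(np.uint8))
E
```

```text
6.35 [ 567.55234496 -273.17208411  212.33708341] [-4.490e-01  4.530e-01  1.060e-01  1.227e+00  1.000e-03  3.620e-01] [ 0.82873117 -0.12257278 -2.02899682] [ 0.07181307  0.00626235 -0.00168647] 12.863029814216436
```

View pics/w6.png

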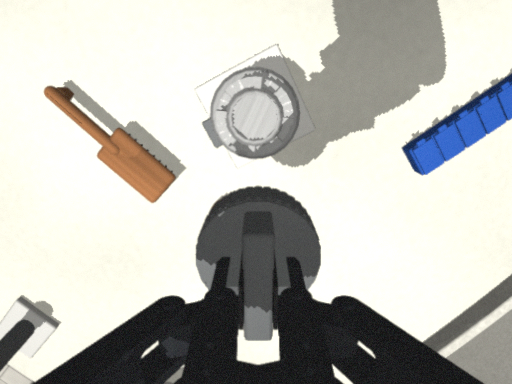

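```bash
python3 - <<'E'
from h import *
c=r.read_camera("wrist");crop(c,190,50,130,120,6,"pics/w7.png",1.1)
crop(c,185,175,150,175,4,"pics/w8.png",3)
E
```

```text
(no output)
```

View pics/w7.png

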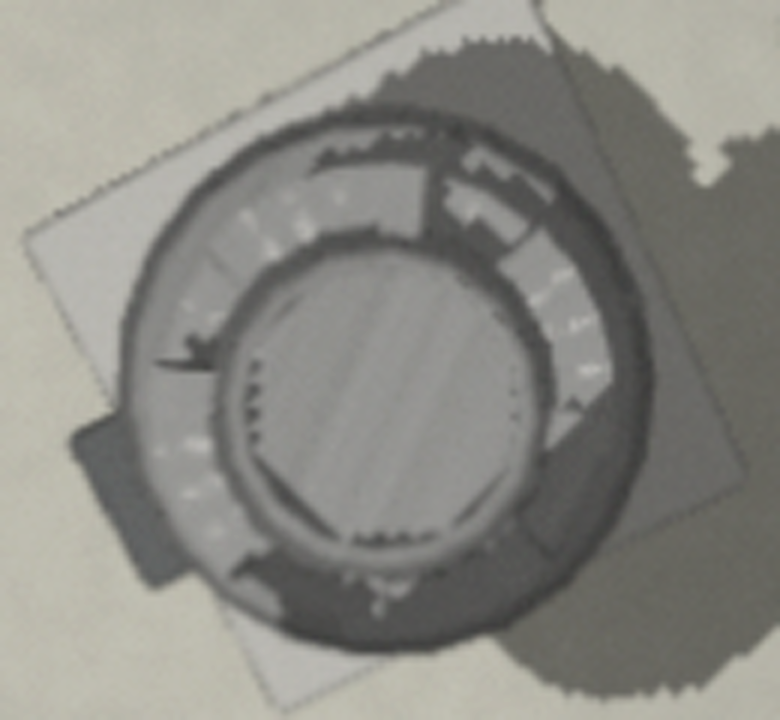

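View pics/w8.png

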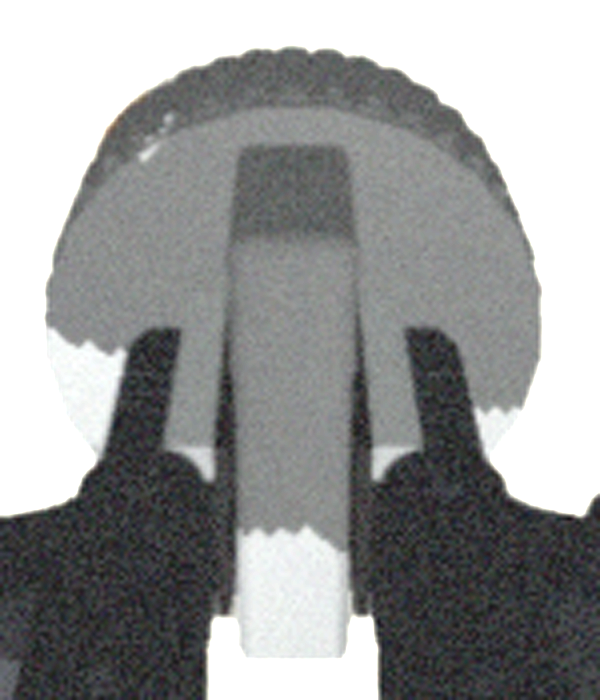

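```bash
python3 - <<'E'
from h import *
from scipy.spatial.transform import Rotation as Ro
c=r.read_camera("wrist");o=r.get_obs()
M=Ro.from_rotvec(o['tcp_rot']).as_matrix();p=o['tool_pos']
f=lambda u,v:((u+.5)/6-.5+190,(v+.5)/6-.5+50)
P=ray(c,[f(215,405),f(553,405),f(385,245),f(385,570)],129)
print(P.round(1),P.mean(0),np.linalg.norm(P[0]-P[1]),np.linalg.norm(P[2]-P[3]))
B=ray(c,[f(120,390),f(652,390),f(390,105),f(390,652)],115)
print("body?",B.round(1),B.mean(0),np.linalg.norm(B[0]-B[1]),np.linalg.norm(B[2]-B[3]))
cup=P.mean(0)
D=(M.T@(cup-p)); print("cup in tool",D)
g=lambda u,v:((u+.5)/4-.5+185,(v+.5)/4-.5+175)
L=ray(c,[g(229,240),g(358,240),g(242,657),g(348,657)],p[2]+24.5)
print("bar in tool",((L-p)@M).round(1),((L-p)@M).mean(0))
L=ray(c,[g(45,330),g(541,330)],p[2]-3.5)
print("lid edge",((L-p)@M).round(1))
print(p,M.round(3).tolist())
E
```

```text
[[ 505.1 -239.3  129. ]
 [ 534.1 -211.6  129. ]
 [ 507.2 -212.2  129. ]
 [ 533.2 -239.7  129. ]] [ 519.91871198 -225.68632005  129.        ] 40.10495624924083 37.84715563205222
body? [[ 494.8 -247.9  115. ]
 [ 543.3 -201.7  115. ]
 [ 496.2 -200.   115. ]
 [ 542.5 -248.8  115. ]] [ 519.21384472 -224.56283305  115.        ] 66.93367260794442 67.24354378773324
cup in tool [ -3.25068106 -66.3624269   84.86056802]
bar in tool [[ -7.1 -27.3 -24.4]
 [  6.4 -27.2 -24.4]
 [ -6.7  28.5 -24.6]
 [  6.2  28.6 -24.6]] [ -0.30694691   0.6481677  -24.50139153]
lid edge [[-33.5  -0.5   3.5]
 [ 32.6  -0.4   3.5]]
[ 568.30928414 -271.49817576  213.70821116] [[0.723, 0.691, -0.002], [0.691, -0.723, 0.001], [-0.0, -0.002, -1.0]]
```

```bash
python3 - <<'E'
from h import *
from scipy.spatial.transform import Rotation as Ro
f=lambda u,v:((u+.5)/6-.5+190,(v+.5)/6-.5+50)
g=lambda u,v:((u+.5)/4-.5+185,(v+.5)/4-.5+175)
A=[]
for i in range(6):
    c=r.read_camera("wrist");o=r.get_obs()
    M=Ro.from_rotvec(o['tcp_rot']).as_matrix();p=o['tool_pos']
    C=-np.array(c["R"]).T@np.array(c["t"]).ravel()
    B=ray(c,[f(120,390),f(652,390),f(390,105),f(390,652)],90).mean(0)
    N=ray(c,[f(215,405),f(553,405),f(385,245),f(385,570)],130).mean(0)
    N2=ray(c,[f(237,405),f(533,405),f(385,255),f(385,550)],131).mean(0)
    L=ray(c,[g(229,240),g(358,240),g(242,657),g(348,657)],212+24.5).mean(0)
    A.append(np.r_[B[:2],N[:2],N2[:2],L[:2],p,C]); 
    print(A[-1].round(1))
m=np.mean(A,0);print(m.round(2))
print("tool delta N->lid",(M.T@np.r_[m[2:4]-m[6:8],0]).round(2))
E
```

```text
[ 520.5 -225.8  520.2 -225.5  520.  -225.1  569.9 -273.1  568.6 -271.4
  214.1  510.5 -211.2  356.1]
[ 520.8 -225.8  520.5 -225.5  520.3 -225.2  570.3 -273.2  568.8 -271.5
  214.4  510.6 -211.1  356.4]
[ 521.1 -226.   520.7 -225.6  520.5 -225.3  570.7 -273.4  568.9 -271.7
  214.6  510.7 -211.1  356.6]
[ 521.3 -226.1  520.9 -225.8  520.7 -225.4  570.9 -273.7  569.  -271.8
  214.7  510.8 -211.2  356.8]
[ 521.4 -226.3  521.  -226.   520.8 -225.6  571.1 -273.9  569.  -272.
  214.8  510.9 -211.4  356.9]
[ 521.5 -226.5  521.1 -226.2  520.9 -225.8  571.1 -274.1  569.  -272.2
  214.8  510.9 -211.5  357. ]
[ 521.09 -226.1   520.76 -225.75  520.53 -225.41  570.68 -273.57  568.86
 -271.77  214.55  510.73 -211.26  356.62]
tool delta N->lid [-3.020e+00 -6.906e+01 -1.000e-02]
```

>>> {"fn": "send_rows", "kwargs": {
  "increments": [
    [[-0.001, -0.0223, 0, 0, 0, 0, 0], [-0.001, -0.0223, 0, 0, 0, 0, 0], [-0.001, -0.0224, 0, 0, 0, 0, 0], [0, 0, 0.02, 0, 0, 0, 0], [0, 0, 0, 0, 0, 0, 0]]
  ]
}}

```text
t: 7.3
tool_pos: [518.7, -225.3, 193.1]
tcp_rot: [-2.914, -1.169, 0.004]
contact_force: [-0.4, -0.3, -0.6]
gripper_width: 13.3
```

```bash
python3 - <<'E'
from h import *
o=r.get_obs();print(o['t'],o['tool_pos'],o['contact_force'],o['moment'])
s=r.read_camera("scene");a=crop(s,145,95,90,120,5,"/tmp/a.png",2)
t=r.read_camera("top");b=crop(t,300,150,70,120,5,"/tmp/b.png",2)
cv2.imwrite("pics/s1.png",np.hstack([a,b]))
w=r.read_camera("wrist");cv2.imwrite("pics/w9.png",np.clip(w["color"]*1.6,0,255).astype(np.uint8))
E
```

```text
7.3 [ 518.70976566 -225.27830062  193.10675828] [-0.44832837 -0.27629283 -0.55021784] [ 0.01889738  0.00550083 -0.01869718]
```

View pics/s1.png

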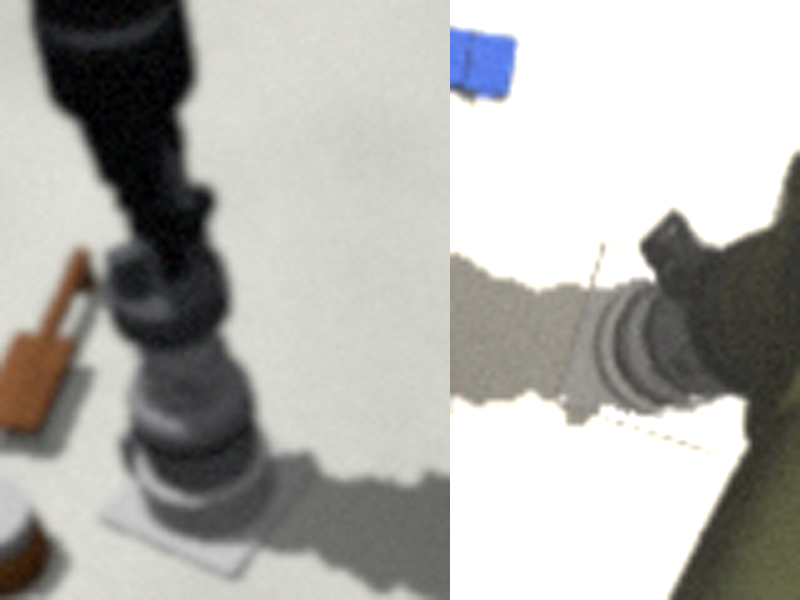

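View pics/w9.png

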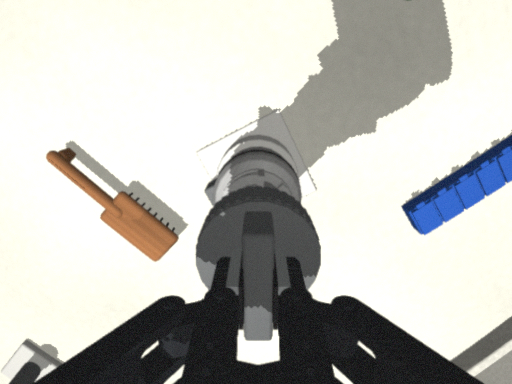

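>>> {"fn": "send_rows", "kwargs": {
  "increments": [
    [[0, 0, 0.012, 0, 0, 0, 0], [0, 0, 0.012, 0, 0, 0, 0], [0, 0, 0.004, 0, 0, 0, 0], [0, 0, 0, 0, 0, 0, 0]]
  ]
}}

```text
t: 7.85
tool_pos: [519.5, -226.2, 165.1]
tcp_rot: [-2.914, -1.167, 0.003]
contact_force: [0.2, -0.5, -0.5]
gripper_width: 13.0
```

```bash
python3 - <<'E'
from h import *
o=r.get_obs();print(o['t'],o['tool_pos'],o['contact_force'],o['moment'])
w=r.read_camera("wrist");crop(w,180,120,160,130,5,"pics/w10.png",2)
E
```

```text
7.85 [ 519.52213486 -226.22897634  165.13911147] [ 0.16800551 -0.47518946 -0.5205259 ] [-0.04245507  0.0305245  -0.01680848]
```

View pics/w10.png

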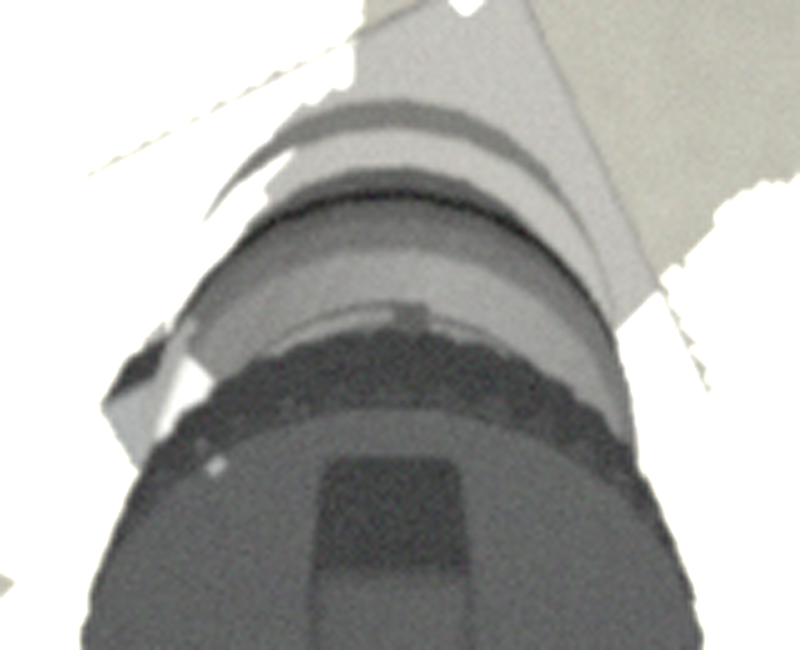

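>>> {"fn": "send_rows", "kwargs": {
  "increments": [
    [[0.0005, 0, 0.003, 0, 0, 0, 0], [0, 0, 0.002, 0, 0, 0, 0], [0, 0, 0, 0, 0, 0, 0]]
  ]
}}

```text
t: 8.2
tool_pos: [520.7, -226.1, 161.5]
tcp_rot: [-2.916, -1.168, 0.0]
contact_force: [-0.5, 0.2, -1.0]
gripper_width: 13.0
```

>>> {"fn": "send_rows", "kwargs": {
  "increments": [
    [[0, 0, 0.0015, 0, 0, 0, 0], [0, 0, 0.0015, 0, 0, 0, 0], [0, 0, 0, 0, 0, 0, 0]]
  ]
}}

```text
t: 8.5
tool_pos: [520.7, -226.1, 158.4]
tcp_rot: [-2.916, -1.168, 0.0]
contact_force: [-0.4, -0.8, -0.7]
gripper_width: 12.7
```

>>> {"fn": "send_rows", "kwargs": {
  "increments": [
    [[0, 0, 0.0015, 0, 0, 0, 0], [0, 0, 0.0015, 0, 0, 0, 0], [0, 0, 0, 0, 0, 0, 0]]
  ]
}}

```text
t: 8.8
tool_pos: [521.1, -226.4, 157.1]
tcp_rot: [2.915, 1.168, 0.002]
contact_force: [-1.7, -0.3, 6.6]
gripper_width: 12.8
```

```bash
python3 - <<'E'
from h import *
for i in range(3):
    c=r.read_camera("wrist");o=r.get_obs();print(o['t'],o['tool_pos'],o['contact_force'],o['moment'].round(3))
crop(c,180,120,160,130,5,"pics/w11.png",2)
E
```

```text
8.85 [ 521.10286195 -226.35555274  157.17179882] [-1.82822284 -0.5357703   8.42377481] [0.269 0.52  0.04 ]
8.9 [ 521.08177454 -226.36070132  157.16081354] [-1.94907237  0.88966929  8.11515777] [0.266 0.572 0.022]
8.95 [ 521.09586793 -226.35378135  157.17124631] [-1.66524595  0.22850799  7.45528457] [0.26  0.494 0.023]
```

View pics/w11.png

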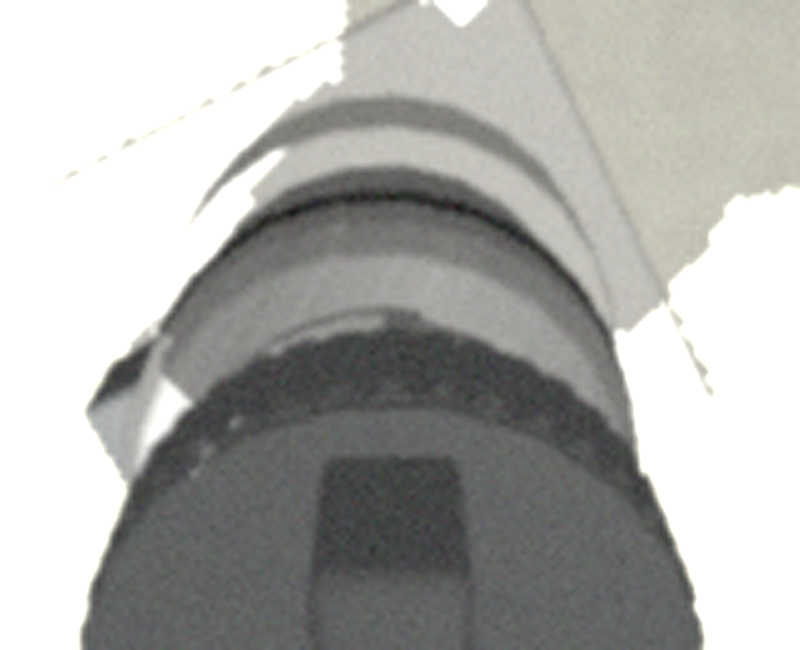

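>>> {"fn": "send_rows", "kwargs": {
  "increments": [
    [[0, 0, 0, 0, 0, -4, 0], [0, 0, 0, 0, 0, -4, 0], [0, 0, 0, 0, 0, 0, 0]]
  ]
}}

```text
t: 9.25
tool_pos: [520.9, -226.1, 155.9]
tcp_rot: [2.827, 1.369, 0.001]
contact_force: [0.1, -0.3, 0.3]
gripper_width: 12.9
```

>>> {"fn": "send_rows", "kwargs": {
  "increments": [
    [[0, 0, 0, 0, 0, -4, 0], [0, 0, 0, 0, 0, -4, 0], [0, 0, 0, 0, 0, 0, 0]]
  ]
}}

```text
t: 9.55
tool_pos: [520.6, -226.1, 155.3]
tcp_rot: [-2.726, -1.561, 0.001]
contact_force: [-0.3, -1.2, -0.7]
gripper_width: 13.0
```

```bash
python3 - <<'E'
from h import *
o=r.get_obs();print(o['t'],o['tool_pos'],o['contact_force'],o['moment'].round(3))
E
```

```text
9.55 [ 520.61925637 -226.14246985  155.33578188] [-0.3005561  -1.23906851 -0.70568634] [0.028 0.048 0.007]
```

>>> {"fn": "send_rows", "kwargs": {
  "increments": [
    [[0, 0, 0.001, 0, 0, 0, 0], [0, 0, 0.001, 0, 0, 0, 0], [0, 0, 0, 0, 0, 0, 0]]
  ]
}}

```text
t: 9.85
tool_pos: [520.9, -226.2, 154.4]
tcp_rot: [2.726, 1.561, 0.001]
contact_force: [-0.2, 1.3, 5.4]
gripper_width: 13.2
```

```bash
python3 - <<'E'
from h import *
o=r.get_obs();print(o['t'],o['tool_pos'],o['contact_force'],o['moment'].round(3))
E
```

```text
9.85 [ 520.86833572 -226.24830407  154.43316434] [-0.15446809  1.30880537  5.39552057] [0.225 0.341 0.018]
```

>>> {"fn": "send_rows", "kwargs": {
  "increments": [
    [[0, 0, 0.0005, 0, 0, -5, 0], [0, 0, 0, 0, 0, -5, 0], [0, 0, 0, 0, 0, -5, 0], [0, 0, 0, 0, 0, 0, 0]]
  ]
}}

```text
t: 10.25
tool_pos: [521.3, -225.9, 154.4]
tcp_rot: [2.497, 1.905, 0.003]
contact_force: [-1.4, 1.2, 7.5]
gripper_width: 13.1
```

>>> {"fn": "send_rows", "kwargs": {
  "increments": [
    [[0, 0, 0, 0, 0, -5, 0], [0, 0, 0, 0, 0, -5, 0], [0, 0, 0, 0, 0, 0, 0]]
  ]
}}

```text
t: 10.55
tool_pos: [521.3, -225.9, 154.4]
tcp_rot: [2.321, 2.115, 0.002]
contact_force: [-0.5, 1.8, 6.8]
gripper_width: 12.8
```

```bash
python3 - <<'E'
from h import *
o=r.get_obs();print(o['t'],o['tool_pos'],o['contact_force'],o['moment'].round(3))
E
```

```text
10.55 [ 521.30467153 -225.93605827  154.40829566] [-0.46141195  1.80906916  6.77301094] [0.354 0.37  0.083]
```

>>> {"fn": "send_rows", "kwargs": {
  "increments": [
    [[0, 0, 0, 0, 0, -4, 0], [0, 0, 0, 0, 0, -4, 0], [0, 0, 0, 0, 0, 0, 0]]
  ]
}}

```text
t: 10.85
tool_pos: [521.2, -225.1, 154.3]
tcp_rot: [-2.169, -2.272, -0.004]
contact_force: [-1.2, 3.8, 6.7]
gripper_width: 13.2
```

>>> {"fn": "send_rows", "kwargs": {
  "increments": [
    [[0, 0, 0, 0, 0, -4, 0], [0, 0, 0, 0, 0, -4, 0], [0, 0, 0, 0, 0, 0, 0]]
  ]
}}

```text
t: 11.15
tool_pos: [520.7, -226.1, 153.4]
tcp_rot: [2.007, 2.417, -0.0]
contact_force: [-1.5, -0.5, 2.7]
gripper_width: 13.2
```

>>> {"fn": "send_rows", "kwargs": {
  "increments": [
    [[0, 0, 0, 0, 0, -4, 0], [0, 0, 0, 0, 0, -4, 0], [0, 0, 0, 0, 0, 0, 0]]
  ]
}}

```text
t: 11.45
tool_pos: [520.7, -226.2, 152.8]
tcp_rot: [-1.834, -2.55, 0.0]
contact_force: [-0.1, 0.0, -1.1]
gripper_width: 13.1
```

>>> {"fn": "send_rows", "kwargs": {
  "increments": [
    [[0, 0, 0.001, 0, 0, 0, 0], [0, 0, 0.001, 0, 0, 0, 0], [0, 0, 0, 0, 0, 0, 0]]
  ]
}}

```text
t: 11.75
tool_pos: [520.6, -226.1, 150.8]
tcp_rot: [-1.833, -2.551, 0.0]
contact_force: [0.1, 0.8, -0.9]
gripper_width: 13.3
```

```bash
python3 - <<'E'
from h import *
o=r.get_obs();print(o['t'],o['tool_pos'],o['contact_force'],o['moment'].round(3))
E
```

```text
11.75 [ 520.61287104 -226.13278131  150.75265424] [ 0.0922866   0.76957895 -0.87501441] [ 0.046  0.011 -0.043]
```

Free descent below the land level; I keep lowering it gently.

>>> {"fn": "send_rows", "kwargs": {
  "increments": [
    [[0, 0, 0.0015, 0, 0, 0, 0], [0, 0, 0.0015, 0, 0, 0, 0], [0, 0, 0, 0, 0, 0, 0]]
  ]
}}

```text
t: 12.05
tool_pos: [520.6, -226.1, 147.8]
tcp_rot: [-1.832, -2.552, 0.0]
contact_force: [-1.1, 0.7, -0.3]
gripper_width: 12.9
```

>>> {"fn": "send_rows", "kwargs": {
  "increments": [
    [[0, 0, 0.001, 0, 0, 0, 0], [0, 0, 0.001, 0, 0, 0, 0], [0, 0, 0, 0, 0, 0, 0]]
  ]
}}

```text
t: 12.35
tool_pos: [520.7, -226.1, 146.0]
tcp_rot: [-1.832, -2.552, 0.0]
contact_force: [0.0, 0.5, -1.1]
gripper_width: 13.0
```

>>> {"fn": "send_rows", "kwargs": {
  "increments": [
    [[0, 0, 0.001, 0, 0, 0, 0], [0, 0, 0, 0, 0, 0, 0], [0, 0, 0, 0, 0, 0, 0]]
  ]
}}

```text
t: 12.65
tool_pos: [520.8, -226.2, 145.1]
tcp_rot: [-1.832, -2.552, 0.0]
contact_force: [0.0, 0.3, -0.6]
gripper_width: 12.7
```

```bash
python3 - <<'E'
from h import *
o=r.get_obs();print(o['t'],o['tool_pos'],o['contact_force'],o['moment'].round(3))
E
```

```text
12.65 [ 520.77138151 -226.16382412  145.10043967] [ 0.02881061  0.28084674 -0.6376626 ] [ 0.022 -0.017 -0.018]
```

>>> {"fn": "send_rows", "kwargs": {
  "increments": [
    [[0, 0, 0.001, 0, 0, 0, 0], [0, 0, 0, 0, 0, 0, 0], [0, 0, 0, 0, 0, 0, 0]]
  ]
}}

```text
t: 12.95
tool_pos: [521.0, -226.3, 144.4]
tcp_rot: [1.831, 2.552, 0.0]
contact_force: [0.2, -0.2, 0.6]
gripper_width: 12.8
```

```bash
python3 - <<'E'
from h import *
o=r.get_obs();print(o['t'],o['tool_pos'],o['contact_force'],o['moment'].round(3),o['qpos'].round(3))
E
```

```text
12.95 [ 520.95715641 -226.25500806  144.36608636] [ 0.19827602 -0.17441136  0.61700614] [ 0.001  0.087 -0.049] [-0.41   0.381 -0.194  0.995 -0.    -0.736]
```

>>> {"fn": "send_rows", "kwargs": {
  "increments": [
    [[0, 0, 0, 0, 0, 4, 0], [0, 0, 0, 0, 0, 4, 0], [0, 0, 0, 0, 0, 4, 0], [0, 0, 0, 0, 0, 0, 0]]
  ]
}}

```text
t: 13.35
tool_pos: [521.0, -226.4, 144.4]
tcp_rot: [2.088, 2.346, 0.0]
contact_force: [-0.1, 0.5, 0.8]
gripper_width: 13.1
```

```bash
python3 - <<'E'
from h import *
o=r.get_obs();print(o['t'],o['tool_pos'],o['contact_force'],o['moment'].round(3),o['qpos'].round(3))
E
```

```text
13.35 [ 520.97835998 -226.3546894   144.35823423] [-0.09424755  0.51950557  0.81418898] [-0.028  0.088 -0.04 ] [-0.41   0.381 -0.194  0.995 -0.    -0.526]
```

>>> {"fn": "send_rows", "kwargs": {
  "increments": [
    [[0, 0, 0.0003, 0, 0, 4, 0], [0, 0, 0, 0, 0, 4, 0], [0, 0, 0, 0, 0, 0, 0]]
  ]
}}

```text
t: 13.65
tool_pos: [520.9, -226.8, 144.2]
tcp_rot: [2.245, 2.196, -0.001]
contact_force: [-1.1, -1.5, 2.8]
gripper_width: 13.3
```

```bash
python3 - <<'E'
from h import *
o=r.get_obs();print(o['t'],o['tool_pos'],o['contact_force'],o['moment'].round(3),o['qpos'].round(3))
E
```

```text
13.65 [ 520.90609189 -226.78154625  144.22984086] [-1.12672744 -1.52616074  2.79584779] [-0.377  0.219  0.046] [-0.41   0.381 -0.194  0.994 -0.001 -0.388]
```

>>> {"fn": "send_rows", "kwargs": {
  "increments": [
    [[0, 0, 0.0002, 0, 0, 4, 0], [0, 0, 0.0002, 0, 0, 4, 0], [0, 0, 0, 0, 0, 0, 0]]
  ]
}}

```text
t: 13.95
tool_pos: [520.7, -226.3, 143.5]
tcp_rot: [2.393, 2.036, -0.0]
contact_force: [-1.9, -1.3, 2.5]
gripper_width: 13.1
```

```bash
python3 - <<'E'
from h import *
o=r.get_obs();print(o['t'],o['tool_pos'],o['contact_force'],o['moment'].round(3),o['qpos'].round(3))
E
```

```text
13.95 [ 520.71870825 -226.29802517  143.53751176] [-1.858513   -1.25031782  2.49767292] [-0.311  0.241 -0.073] [-0.41   0.382 -0.195  0.994 -0.    -0.249]
```

>>> {"fn": "send_rows", "kwargs": {
  "increments": [
    [[0, 0, 0.0004, 0, 0, 4, 0], [0, 0, 0.0004, 0, 0, 4, 0], [0, 0, 0, 0, 0, 0, 0]]
  ]
}}

```text
t: 14.25
tool_pos: [520.7, -226.3, 142.8]
tcp_rot: [2.528, 1.865, -0.0]
contact_force: [-0.8, -0.4, 3.7]
gripper_width: 12.6
```

```bash
python3 - <<'E'
from h import *
o=r.get_obs();print(o['t'],o['tool_pos'],o['contact_force'],o['moment'].round(3),o['qpos'].round(3))
E
```

```text
14.25 [ 520.73828579 -226.30352977  142.8095064 ] [-0.77587725 -0.44330403  3.7292699 ] [-0.319  0.254  0.001] [-0.41   0.382 -0.197  0.992 -0.    -0.11 ]
```

>>> {"fn": "send_rows", "kwargs": {
  "increments": [
    [[0, 0, 0.0004, 0, 0, 4, 0], [0, 0, 0.0004, 0, 0, 4, 0], [0, 0, 0, 0, 0, 0, 0]]
  ]
}}

```text
t: 14.55
tool_pos: [520.8, -226.3, 142.0]
tcp_rot: [2.652, 1.684, -0.0]
contact_force: [-1.2, -0.9, 2.8]
gripper_width: 13.4
```

```bash
python3 - <<'E'
from h import *
o=r.get_obs();print(o['t'],o['tool_pos'],o['contact_force'],o['moment'].round(3),o['qpos'].round(3))
E
```

```text
14.55 [ 520.81829046 -226.31116667  142.02464998] [-1.16030152 -0.94384849  2.77244963] [-0.265  0.274 -0.013] [-0.41   0.383 -0.198  0.99  -0.     0.029]
```

>>> {"fn": "send_rows", "kwargs": {
  "increments": [
    [[0, 0, 0.0004, 0, 0, 4, 0], [0, 0, 0.0004, 0, 0, 4, 0], [0, 0, 0, 0, 0, 0, 0]]
  ]
}}

```text
t: 14.85
tool_pos: [520.8, -226.3, 141.2]
tcp_rot: [2.763, 1.495, 0.0]
contact_force: [0.9, -0.7, 3.6]
gripper_width: 12.6
```

```bash
python3 - <<'E'
from h import *
o=r.get_obs();print(o['t'],o['tool_pos'],o['contact_force'],o['moment'].round(3),o['qpos'].round(3))
E
```

```text
14.85 [ 520.8360394  -226.25312973  141.16503319] [ 0.85201172 -0.70265576  3.57646389] [-0.316  0.219 -0.02 ] [-0.41   0.384 -0.199  0.988 -0.     0.169]
```

>>> {"fn": "send_rows", "kwargs": {
  "increments": [
    [[0, 0, 0.0004, 0, 0, 4, 0], [0, 0, 0.0004, 0, 0, 4, 0], [0, 0, 0, 0, 0, 0, 0]]
  ]
}}

```text
t: 15.15
tool_pos: [519.6, -225.6, 140.3]
tcp_rot: [-2.859, -1.299, 0.003]
contact_force: [-3.2, -0.2, 4.9]
gripper_width: 12.7
```

```bash
python3 - <<'E'
from h import *
o=r.get_obs();print(o['t'],o['tool_pos'],o['contact_force'],o['moment'].round(3),o['qpos'].round(3))
E
```

```text
15.15 [ 519.56179479 -225.64262628  140.27574354] [-3.22725964 -0.15391958  4.94243628] [-0.013  0.776  0.149] [-0.41   0.384 -0.201  0.988 -0.     0.308]
```

>>> {"fn": "send_rows", "kwargs": {
  "increments": [
    [[0, 0, 0.0003, 0, 0, 3, 0], [0, 0, 0.0003, 0, 0, 3, 0], [0, 0, 0, 0, 0, 0, 0]]
  ]
}}

```text
t: 15.45
tool_pos: [519.0, -225.6, 140.1]
tcp_rot: [-2.92, -1.155, 0.005]
contact_force: [-6.6, -0.1, 9.4]
gripper_width: 12.8
```

```bash
python3 - <<'E'
from h import *
o=r.get_obs();print(o['t'],o['tool_pos'],o['contact_force'],o['moment'].round(3),o['qpos'].round(3))
E
```

```text
15.45 [ 518.98307898 -225.59929411  140.08335484] [-6.5847542  -0.1211975   9.40472191] [-0.023  1.256  1.733] [-0.409  0.383 -0.202  0.988 -0.001  0.408]
```

>>> {"fn": "send_rows", "kwargs": {
  "increments": [
    [[0, 0, 0, 0, 0, 2, 0], [0, 0, 0, 0, 0, 0, 0], [0, 0, 0, 0, 0, 0, 0]]
  ]
}}

```text
t: 15.75
tool_pos: [519.1, -225.6, 140.1]
tcp_rot: [-2.939, -1.107, 0.005]
contact_force: [-5.9, -1.3, 8.7]
gripper_width: 12.8
```

```bash
python3 - <<'E'
from h import *
o=r.get_obs();print(o['t'],o['tool_pos'],o['contact_force'],o['moment'].round(3),o['qpos'].round(3))
w=r.read_camera("wrist");crop(w,180,150,160,130,5,"pics/w12.png",2)
cv2.imwrite("pics/w13.png",np.clip(w["color"]*1.6,0,255).astype(np.uint8))
E
```

```text
15.75 [ 519.06073024 -225.6212439   140.14285505] [-5.92633074 -1.33859532  8.67246158] [-0.099  1.342  2.304] [-0.409  0.383 -0.202  0.988 -0.001  0.441]
```

View pics/w12.png

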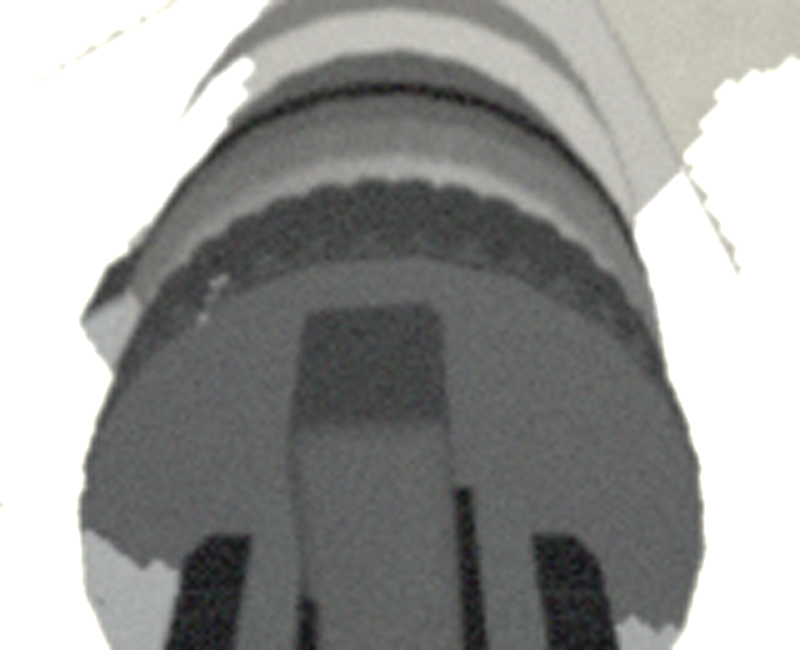

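>>> {"fn": "send_rows", "kwargs": {
  "increments": [
    [[0, 0, 0, 0, 0, -2.5, 0], [0, 0, 0, 0, 0, 0, 0]]
  ]
}}

```text
t: 16.0
tool_pos: [519.0, -225.6, 140.1]
tcp_rot: [-2.915, -1.169, 0.004]
contact_force: [-5.7, -0.9, 9.5]
gripper_width: 12.9
```

```bash
python3 - <<'E'
from h import *
o=r.get_obs();print(o['t'],o['tool_pos'],o['contact_force'],o['moment'].round(3),o['qpos'].round(3))
E
```

```text
16.0 [ 519.04897331 -225.62106539  140.10753813] [-5.65618204 -0.90544888  9.48539903] [-0.098  1.247  1.566] [-0.409  0.383 -0.202  0.988 -0.001  0.399]
```

Against a hard stop, with the torque still clockwise; now I release.

>>> {"fn": "send_rows", "kwargs": {
  "increments": [
    [[0, 0, 0, 0, 0, 0, 0.3], [0, 0, 0, 0, 0, 0, 0.45], [0, 0, 0, 0, 0, 0, 0.45], [0, 0, 0, 0, 0, 0, 0.45]]
  ]
}}

```text
t: 16.4
tool_pos: [520.8, -226.0, 139.3]
tcp_rot: [-2.92, -1.157, 0.0]
contact_force: [-0.8, 0.3, 0.1]
gripper_width: 38.4
```

```bash
python3 - <<'E'
from h import *
o=r.get_obs();print(o['t'],o['tool_pos'],o['contact_force'],o['moment'].round(3),o['gripper_width'])
w=r.read_camera("wrist")
cv2.imwrite("pics/w14.png",np.clip(w["color"]*1.6,0,255).astype(np.uint8))
E
```

```text
16.4 [ 520.78841741 -226.00576412  139.27471419] [-0.81526409  0.25693083  0.1389409 ] [0.001 0.087 0.045] 38.420862208498036
```

View pics/w14.png

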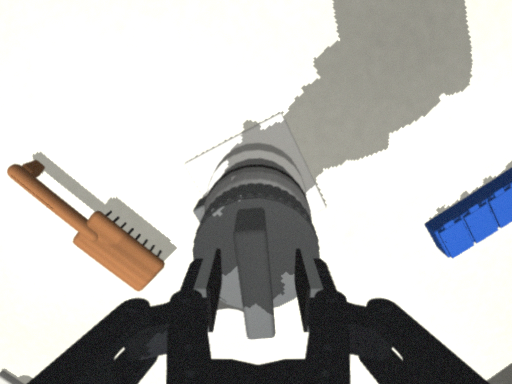

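>>> {"fn": "send_rows", "kwargs": {
  "increments": [
    [[0, 0, -0.01, 0, 0, 0, 0.45], [0, 0, -0.02, 0, 0, 0, 0.45], [0, 0, -0.03, 0, 0, 0, 0.5], [0, -0.02, -0.04, 0, 0, 0, 1], [0, -0.04, -0.03, 0, 0, 0, 1]]
  ]
}}

```text
t: 16.95
tool_pos: [481.7, -183.6, 272.1]
tcp_rot: [2.919, 1.152, 0.005]
contact_force: [-0.2, 0.7, 0.7]
gripper_width: 70.6
```

>>> {"fn": "send_rows", "kwargs": {
  "increments": [
    [[0, 0, -0.02, 0, 0, 0, 1], [0, 0, 0, 0, 0, 0, 1], [0, 0, 0, 0, 0, 0, 1]]
  ]
}}

```text
t: 17.25
tool_pos: [480.2, -182.6, 290.2]
tcp_rot: [2.92, 1.155, 0.002]
contact_force: [-0.6, 0.3, -0.9]
gripper_width: 85.5
```

```bash
python3 - <<'E'
from h import *
o=r.get_obs();print(o['t'],o['tool_pos'],o['contact_force'],o['moment'].round(3),o['gripper_width'])
w=r.read_camera("wrist")
cv2.imwrite("pics/w15.png",np.clip(w["color"]*1.6,0,255).astype(np.uint8))
s=r.read_camera("scene");a=crop(s,140,130,80,90,6,"pics/s3.png",2)
cv2.imwrite("pics/s2.png",np.clip(s["color"]*1.8,0,255).astype(np.uint8))
E
```

```text
17.25 [ 480.24587639 -182.62972886  290.20485174] [-0.64317712  0.26248921 -0.89209364] [ 0.021 -0.001 -0.046] 85.54451420974489
```

View pics/w15.png

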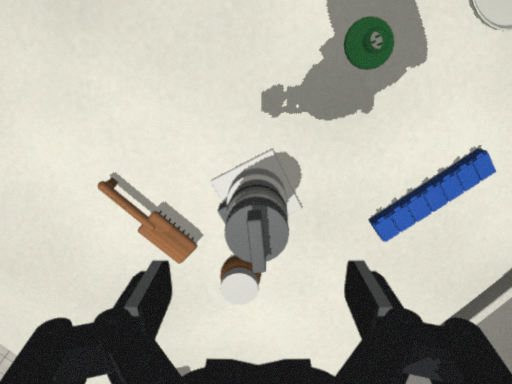

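View pics/s3.png

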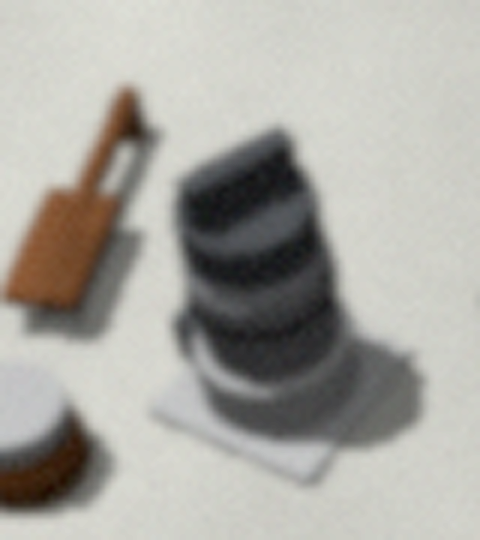

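View pics/s2.png

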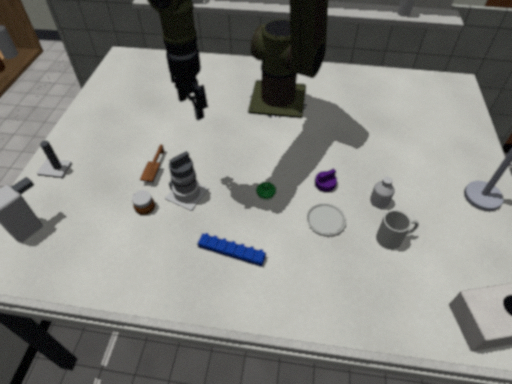

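```bash
python3 - <<'E'
from h import *
w=r.read_camera("wrist")
def draw(c,u0,v0,W,H,s,gain,z0,fn,az=-43):
    im=crop(c,u0,v0,W,H,s,"/tmp/x.png",gain)
    cx,cy=520.5,-225.5
    a=np.linspace(0,2*np.pi,90)
    for zz,rad in((z0,34),(z0+27,34)):
        p=proj(c,np.c_[cx+rad*np.cos(a),cy+rad*np.sin(a),np.full(90,zz)])
        q=((p-[u0,v0]+.5)*s-.5).astype(int); cv2.polylines(im,[q],True,(0,255,255) ,1)
    t=np.radians(az);d=np.array([np.cos(t),np.sin(t)]);n=np.array([-d[1],d[0]])
    P=[np.r_[np.array([cx,cy])+29*i*d+7*j*n,z0+55] for i,j in((-1,-1),(1,-1),(1,1),(-1,1))]
    q=((proj(c,P)-[u0,v0]+.5)*s-.5).astype(int);cv2.polylines(im,[q],True,(0,0,255),1)
    cv2.imwrite(fn,im);return im
a=draw(w,205,140,110,140,4,2,110.3,"/tmp/1.png")
s=r.read_camera("scene")
b=draw(s,155,140,50,70,8,3,110.3,"/tmp/2.png")
cv2.imwrite("pics/ov.png",np.hstack([a,b[:560,:360]]))
E
```

```text
(no output)
```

View pics/ov.png

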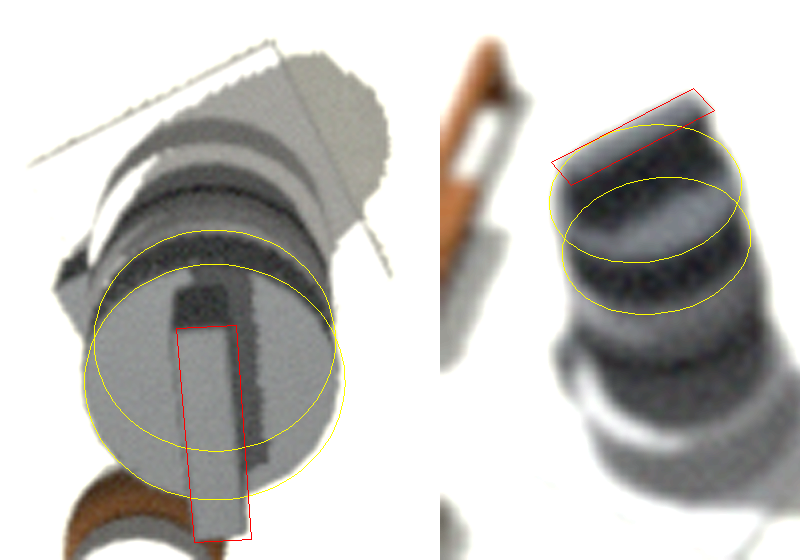

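```bash
python3 - <<'E'
from h import *
t=r.read_camera("top");cv2.imwrite("pics/top9.png",np.clip(t["color"]*1.5,0,255).astype(np.uint8))
E
```

```text
(no output)
```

View pics/top9.png

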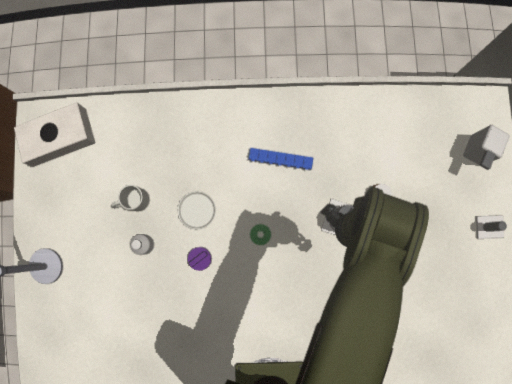

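The saucer (197,210), organizer, massager, purple lid, lotion and tumbler are where they were. The arm hides the jar and hairbrush here, but the scene view shows them unmoved. I'm handing in.

```bash
python3 - <<'E'
from plant import r
print(r.job_done(), r.get_obs()['t'])
E
```

```text
the job is handed in; nothing more can be done
the job is handed in; nothing more can be done
```

The cup is closed. I took the grey lid from the saucer, set it level on the cup's mouth and turned it counter-clockwise about 65°. It came off the small stops, slid along the lands and dropped 10 mm into the notches. I then screwed it clockwise about 61° to a hard stop and let go. The job was handed in at about 17 s.

**Last checks**
- **Depth:** at the stop the lid sat about 14.5 mm below where it rested on the lands, against 14.7 mm expected for home.
- **Stop:** the twisting torque rose to 2.3 N m with only about 6 N sideways, so this was a real stop and not one pin catching. The bar twisted about 5° in the pads, so I take the lid's own turn from the final pictures.
- **Level:** an outline drawn for a level, home lid matched both the scene and wrist pictures to within about 1 mm.
- **Other things:** nothing else appears to have moved. The arm hid the jar and hairbrush in the last top view, so for those I relied on the scene picture.
- **Disagreements:** the measured tool position drifted by 1 to 2 mm, and the cameras differed by 4 to 5 mm on the cup's position. I relied on the wrist camera and on feel. I did not grip the lid again to test the stop a second time.

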